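# Put the balance weights back in their divided box

### The arm

A 6-joint arm with a two-finger parallel gripper is mounted at the origin on the work surface. World frame = base frame: x ahead of the robot, y to its left, z up, the work surface at z = 0. Lengths are in m, angles in degrees, forces in N, time in s.
With the tool pointing down it reaches from about 0.4 to 0.825 m from the base axis. Payload 7 kg.
Tool frame: the origin (TCP) lies on the centre line of the jaws, within the pads' length; the fingertips stand 11 mm ahead of it and the grasp point (between the pads) lies 8 mm behind it; z points along the fingers, y is the line along which they close (so a half turn about z gives the same grasp; the last joint's range is limited). The gripper opens to 88 mm and grips with 3 to 60 N. Pads are 19 mm wide; open, the fingers measure 130 mm over their backs; the gripper's body (78 mm by 193 mm) begins 47 mm behind the grasp point.
Start: joints at [92.309, 20.546, 0.682, 0, -70.136, -16.507], TCP at [0.166, 0.654, 0.238] pointing down, gripper open.
Joint ranges: [-176.03, 176.03], [-82.01, 121.73], [-58.28, 71.71], [-173.87, 95.51], [-174.79, -0.11], [-173.66, 173.66]. Speed limits (degrees/s): [136.94, 136.94, 172.46, 180, 180, 180].

### API

Orientations are given as [roll, pitch, yaw] about the fixed x, y, z axes, in that order (R = Rz(yaw) Ry(pitch) Rx(roll)).
In Python, from plant import r, capture, camera_model, job gives the robot as it stands.
- The arm moves only by the tool drive_tool, never from a script. Its argument "increments" is a list that holds one entry, the list of rows, each a list of 5 numbers: the gripper's target within -1 to 1 (fully open at 1, half-way at 0, shut at -1), then the shift along the tool's x, y, z scaled (see below), then the turn about the tool's z scaled (see below). In form: [[[gripper, tx, ty, tz, roll], ...]]. A call has 1 to 5 rows; each row is the pose to reach, as a shift and turn from the pose commanded when the call began, along the tool's axes at that moment, turning the shorter way round; what a row does not reach only later rows make up. The controller multiplies each number of a shift by 120 mm and each number of a turn by 360 degrees. A row lasts 1/8 s, in which the tool goes at most 62.5 mm and 10.7 degrees, less where a joint would pass 70% of its speed; a pose out of reach is approached as far as the arm can. A call with a number of a shift or a turn outside -1 to 1 is refused whole. A call with a gripper value outside its range is refused whole. The fingers move at their own pace and stop on an object; "squeeze" is the grip in N (left out, the last holds). Time passes only in rows, so rows that repeat a pose let the fingers close. It gives the time, the measured TCP pose, the force, the opening and the grip force at its end, in the units of the state.
- r.get_state(): the state, without advancing time (a new reading comes with each control period).
- capture(name): name is "scene" or "top" or "wrist"; returns the picture (480x640x3 uint8, red, green, blue); there is no depth.
- camera_model(name): a dict with "camera_matrix" (3x3 intrinsics, pixels), "rvec" (rotation vector, rad) and "tvec" (3), from world to camera coordinates, as OpenCV has them. Camera axes: x right, y down, z forward; pixel columns grow to the right and rows downward; lengths in m; the calibration is good to about 2 mm. The wrist camera is an equidistant fisheye: a pixel r from the principal point sees the ray r / f radians off the axis. A picture is of the moment at which its call begins: read the wrist's pose just before it. camera_model takes no time and is no camera call; for the wrist camera it gives the pose at the moment of the call.
- job.close_job(): hands the job in; it is judged then, once.
The state is a dict: "time_s": time; "joints": joint angles; "qd": joint speeds; "joint_torque": joint torques, N m; "tcp_pos": TCP position; "eef_rot": TCP orientation; "contact_force": force on the tool from outside, world axes, zero at the start; "moment": the same for the moment, N m; "gripper_width": finger opening in m; "gripper_force": force on a finger pad.
Only numpy, scipy, OpenCV 4.12 (cv2) and the standard library are available. Lean on these libraries where they do the work, as an engineer would, in place of code of your own. Each camera call takes 0.05 s, during which the arm holds its last target. There are 200 camera calls.

### The job

Put the brass weight with the red knob and the brass weight with the blue knob back into the wooden divided box: each standing upright on the floor of the empty cell that has the dot of its colour. Lower them into their cells and let go; do not drop them from a height.

Things in the scene. Friction and masses are not known exactly. Their poses are not given: they have to be found in the camera images.
- weight_red: Loose upright brass weight, 200 g: body 32 mm across, 32 mm high, a 12 mm neck, then a red knob, an upright cylinder 20 mm across from 40 to 70 mm above the foot: grip it there. Origin: centre of the underside; z up; yaw means nothing. A like weight with a green knob stays on the table.
- weight_blue: Loose upright brass weight, 200 g: body 32 mm across, 32 mm high, a 12 mm neck, then a blue knob, an upright cylinder 20 mm across from 40 to 70 mm above the foot: grip it there. Origin: centre of the underside; z up; yaw means nothing. A like weight with a green knob stays on the table.
- dot_red: Red flat dot, 62 mm across, on the floor of an empty cell. Origin: its centre, at floor height, 5 mm above the table; z up, x and y along the box's walls. Fixed wooden box 165 x 165 mm, 33 mm high: 2 x 2 cells 75 mm wide, 28 mm deep, 80 mm apart, 5 mm dividers as high as the walls. The two other cells hold like weights with yellow and white knobs.
- dot_blue: Blue flat dot, 62 mm across, on the floor of an empty cell. Origin: its centre, at floor height, 5 mm above the table; z up, x and y along the box's walls. Fixed wooden box 165 x 165 mm, 33 mm high: 2 x 2 cells 75 mm wide, 28 mm deep, 80 mm apart, 5 mm dividers as high as the walls. The two other cells hold like weights with yellow and white knobs.

How it is judged:
By the outcome, as a careful person would: the job done as asked, in the order asked, and still so for the second after the job is handed in, with the robot touching nothing.
It also fails if it takes over 48 s, if anything falls off the work surface, if the arm or the gripper's body presses on something with over 40 N, if the wrist force passes 120 N, or if a joint passes its speed limit or range.

## Working session

There is one attempt and no reset: what is moved stays moved. The work goes in short steps, Python scripts to look and compute and a tool call to move; the robot and the scene stay as the last step left them, time stands still between calls to the robot, and variables do not carry over. Pictures are saved under pics/ and viewed, at most 10 in all, crops included, and the job is handed in when it is done.

Besides the shell and the picture viewer there is one more tool, called after "Emit:" in YAML: its name, and indented under it one key for each argument. drive_tool: Moves the arm, as the interface text tells. Its arguments: {"type":"object","properties":{"increments":{"type":"array"},"squeeze":{"type":"number"}},"required":["increments"]}

```bash
mkdir -p pics
cat > h.py <<'E'
import numpy as np,cv2
from plant import r,capture,camera_model,job
E
python3 - <<'E'
from h import *
s=r.get_state();print(s['time_s'],s['tcp_pos'],s['eef_rot'],s['gripper_width'])
for n in('scene','top'):
    im=capture(n);cv2.imwrite(f'pics/{n}0.png',im[...,::-1]);m=camera_model(n);print(n,m)
E
```

```text
0.0 [0.16547066 0.65390398 0.23661306] [ 1.79902695e+02 -1.07220553e-02 -1.42041850e+01] 0.08751615072446378
scene {'camera_matrix': array([[605.56524561,   0.        , 311.8504521 ],
       [  0.        , 605.56524561, 244.16309609],
       [  0.        ,   0.        ,   1.        ]]), 'rvec': array([ 1.01160836,  2.2852043 , -1.18584064]), 'tvec': array([ 0.36979461, -0.19035585,  1.4284377 ])}
top {'camera_matrix': array([[497.24109384,   0.        , 320.95610438],
       [  0.        , 497.24109384, 240.84320534],
       [  0.        ,   0.        ,   1.        ]]), 'rvec': array([ 2.15489669, -2.10442079,  0.15131326]), 'tvec': array([-0.00305772,  0.56283643,  0.81675601])}
```

View pics/top0.png

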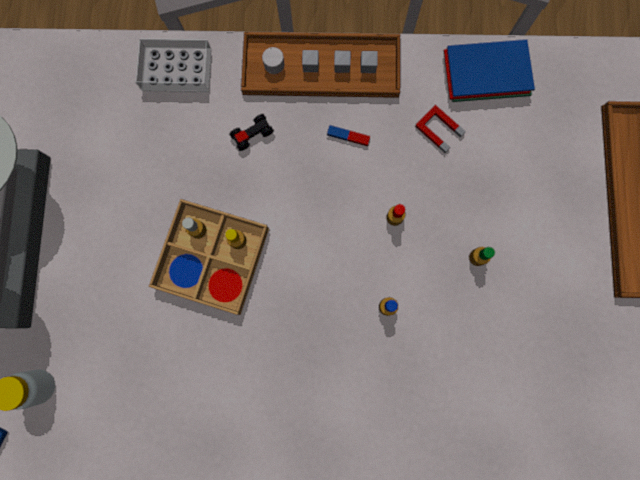

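View pics/scene0.png

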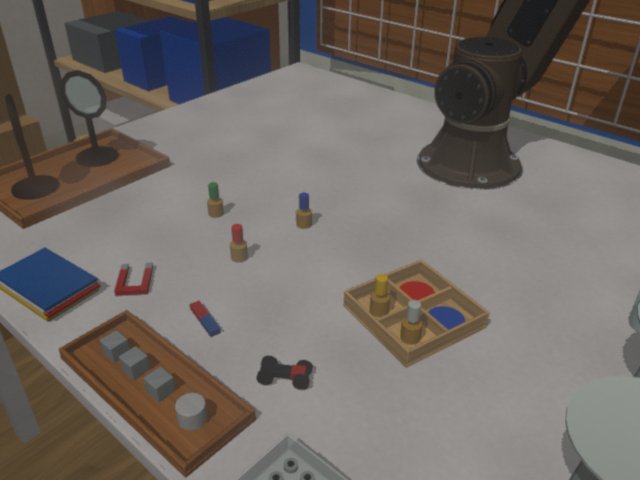

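The top view shows the red knob near (398,212), blue knob (391,306), blue dot (186,270) and red dot (225,286). The white and yellow weights fill the two other cells. The scene view agrees.

```bash
cat >> h.py <<'E'
def ray(n,uv,m=None):
    m=m or camera_model(n);K=m['camera_matrix'];R=cv2.Rodrigues(np.array(m['rvec']))[0]
    x=(np.array(uv,float)-K[:2,2])/K[0,0]
    if n=='wrist':
        t=np.hypot(*x);d=np.r_[x/t*np.sin(t),np.cos(t)] if t>0 else np.array([0,0,1.])
    else:d=np.r_[x,1]
    return -R.T@np.array(m['tvec']),R.T@d
def onz(n,uv,z,m=None):
    c,d=ray(n,uv,m);return (c+d*(z-c[2])/d[2])[:3]
def blobs(im,col,amin=25):
    h=cv2.cvtColor(im,cv2.COLOR_RGB2HSV);H,S,V=cv2.split(h)
    k=dict(red=((H<6)|(H>174)),blue=(abs(H.astype(int)-112)<10),yellow=(abs(H.astype(int)-28)<4),green=(abs(H.astype(int)-70)<15))[col]&(S>(165 if col!='yellow' else 200))&(V>60)
    n,l,st,c=cv2.connectedComponentsWithStats(k.astype(np.uint8))
    return [(c[i].round(1),st[i].tolist()) for i in range(1,n) if st[i][4]>=amin]
E
python3 - <<'E'
from h import *
for n in('top','scene'):
    im=cv2.imread(f'pics/{n}0.png')[...,::-1].copy()
    for col in('red','blue','green','yellow'):
        for c,s in blobs(im,col):
            if s[4]<1200: print(n,col,c,s,'z.057',onz(n,c,.057)[:2].round(4),'z.005',onz(n,c,.005)[:2].round(4))
E
```

```text
top red [468.1  83.7] [444, 49, 86, 50, 295] z.057 [ 0.8519 -0.2465] z.005 [ 0.8783 -0.2613]
top red [434.7 123.5] [416, 106, 42, 40, 471] z.057 [ 0.7757 -0.186 ] z.005 [ 0.7974 -0.1971]
top red [241.  135.9] [235, 131, 14, 11, 104] z.057 [0.7462 0.1566] z.005 [0.7661 0.1667]
top red [358.4 137.7] [348, 131, 22, 14, 185] z.057 [ 0.7468 -0.0515] z.005 [ 0.7667 -0.0542]
top red [399.1 209.7] [394, 204, 11, 12, 98] z.057 [ 0.6182 -0.1232] z.005 [ 0.6301 -0.1304]
top red [225.  284.9] [209, 268, 33, 34, 885] z.057 [0.4818 0.1703] z.005 [0.4853 0.1813]
top blue [337.7 132. ] [328, 126, 21, 13, 167] z.057 [ 0.7567 -0.0147] z.005 [ 0.7772 -0.0152]
top blue [185.2 270.4] [170, 255, 32, 32, 813] z.057 [0.5048 0.2396] z.005 [0.5097 0.2549]
top blue [391.  305.6] [386, 301, 11, 11, 99] z.057 [ 0.4539 -0.1097] z.005 [ 0.4557 -0.116 ]
top green [488.3 252.2] [483, 248, 11, 10, 86] z.057 [ 0.5477 -0.2738] z.005 [ 0.5553 -0.2904]
top yellow [230.8 234.1] [226, 229, 11, 12, 98] z.057 [0.5691 0.1652] z.005 [0.578  0.1759]
top yellow [ 10.1 392.8] [0, 377, 24, 34, 667] z.057 [0.2963 0.5149] z.005 [0.2883 0.5473]
scene red [416.6 289.5] [400, 282, 34, 18, 389] z.057 [0.5343 0.2092] z.005 [0.478  0.1772]
scene red [ 64.  304.5] [46, 290, 43, 27, 92] z.057 [ 0.9276 -0.17  ] z.005 [ 0.9048 -0.2344]
scene blue [130.3  41.1] [116, 28, 32, 32, 476] z.057 [ 0.0891 -1.2372] z.005 [-0.0052 -1.3926]
scene blue [178.2  48.6] [160, 30, 39, 39, 906] z.057 [ 0.0313 -1.0542] z.005 [-0.068 -1.194]
scene blue [ 13.9 280.5] [0, 269, 31, 26, 273] z.057 [ 0.9515 -0.2838] z.005 [ 0.9308 -0.3579]
```

```bash
cat >> h.py <<'E'
from scipy.spatial.transform import Rotation as Ro
def delta(t,verbose=1):
    s=r.get_state();R=Ro.from_euler('xyz',s['eef_rot'],degrees=True)
    d=R.inv().apply(np.array(t)-s['tcp_pos'])
    print('t',s['time_s'],'tcp',np.round(s['tcp_pos'],4),'rot',np.round(s['eef_rot'],1),'need units',np.round(d/.12,3));return d/.12
E
python3 - <<'E'
from h import *
delta([.615,-.1215,.20])
E
```

```text
t 0.1 tcp [0.1654 0.654  0.2367] rot [179.9  -0.  -14.2] need units [5.217 5.345 0.315]
```

Emit:
drive_tool:
  increments:
    - [[1,0.3,0.3,0,0],[1,0.65,0.65,0,0],[1,0.95,0.95,0,0],[1,0.95,0.95,0,0]]

```text
time_s: 0.6
tcp_pos: [0.2494, 0.513, 0.238]
eef_rot: [180.0, 0.0, -14.3]
contact_force: [0.5, 0.2, 0.5]
gripper_width: 0.0878
gripper_force: 0.0
```

Emit:
drive_tool:
  increments:
    - [[1,0.3,0.3,0,0],[1,0.65,0.65,0,0],[1,0.95,0.95,0,0],[1,0.95,0.95,0,0]]

```text
time_s: 1.1
tcp_pos: [0.3315, 0.3753, 0.2377]
eef_rot: [180.0, 0.0, -14.4]
contact_force: [-0.4, 0.6, -1.1]
gripper_width: 0.0877
gripper_force: 0.0
```

Tracks as expected; continue.

Emit:
drive_tool:
  increments:
    - [[1,0.3,0.3,0,0],[1,0.65,0.65,0,0],[1,0.95,0.95,0,0],[1,0.95,0.95,0,0]]

```text
time_s: 1.6
tcp_pos: [0.4142, 0.2374, 0.2374]
eef_rot: [180.0, 0.0, -14.4]
contact_force: [-0.3, 0.4, 0.1]
gripper_width: 0.0875
gripper_force: 0.0
```

Emit:
drive_tool:
  increments:
    - [[1,0.3,0.3,0,0],[1,0.65,0.65,0,0],[1,0.95,0.95,0,0],[1,0.95,0.95,0,0]]

```text
time_s: 2.1
tcp_pos: [0.497, 0.0994, 0.237]
eef_rot: [180.0, 0.0, -14.4]
contact_force: [-0.6, 0.4, -0.9]
gripper_width: 0.0876
gripper_force: 0.0
```

Emit:
drive_tool:
  increments:
    - [[1,0.3,0.3,0.1,0],[1,0.65,0.65,0.2,0],[1,0.95,0.95,0.3,0],[1,0.95,0.95,0.3,0]]

```text
time_s: 2.6
tcp_pos: [0.5791, -0.0387, 0.1994]
eef_rot: [179.9, 0.2, -14.3]
contact_force: [-0.4, 0.4, 0.2]
gripper_width: 0.0878
gripper_force: 0.0
```

Emit:
drive_tool:
  increments:
    - [[1,0.2,0.3,0,0],[1,0.4,0.6,0,0],[1,0.4,0.6,0,0]]

```text
time_s: 2.98
tcp_pos: [0.6081, -0.1195, 0.2011]
eef_rot: [180.0, 0.0, -14.3]
contact_force: [-0.3, 0.1, -0.4]
gripper_width: 0.0878
gripper_force: 0.0
```

Run:
```python
from h import *
delta([.615,-.1215,.20])
m=camera_model('wrist');im=capture('wrist');cv2.imwrite('pics/w1.png',im[...,::-1])
print(m)
for col in('red','blue','green'):
    for c,s in blobs(im,col): print(col,c,s,onz('wrist',c,.057,m).round(4),onz('wrist',c,.07,m).round(4))
```

```text
t 2.975 tcp [ 0.6081 -0.1195  0.2011] rot [180.    0.  -14.3] need units [0.06  0.002 0.009]
{'camera_matrix': array([[371.64829954,   0.        , 321.33686776],
       [  0.        , 371.64829954, 236.71768536],
       [  0.        ,   0.        ,   1.        ]]), 'rvec': array([-1.80412829,  2.31900166,  0.34801822]), 'tvec': array([0.03314412, 0.56612229, 0.53788075])}
red [344.9  18.1] [315, 0, 63, 39, 740] [ 0.7658 -0.1788  0.057 ] [ 0.7622 -0.177   0.07  ]
red [204.1  67.4] [190, 60, 34, 19, 226] [ 0.7577 -0.0624  0.057 ] [ 0.7545 -0.0658  0.07  ]
red [207.7  74.6] [203, 71, 11, 7, 25] [ 0.751  -0.0638  0.057 ] [ 0.748  -0.0672  0.07  ]
red [ 35.1 150. ] [29, 140, 13, 20, 122] [0.7524 0.1291 0.057 ] [0.7494 0.1171 0.07  ]
red [321.8 218.3] [310, 208, 24, 22, 352] [ 0.6142 -0.122   0.057 ] [ 0.6174 -0.1228  0.07  ]
blue [350.6 382.2] [342, 376, 18, 13, 199] [ 0.4459 -0.1088  0.057 ] [ 0.4566 -0.1102  0.07  ]
blue [  7.7 464.1] [0, 449, 19, 31, 301] [0.3007 0.5874 0.057 ] [0.3179 0.5549 0.07  ]
```

View pics/w1.png

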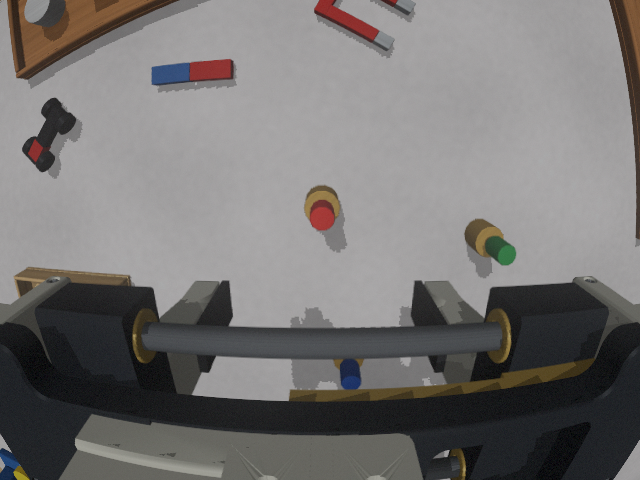

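The wrist view shows the red knob at (322,218), which puts it at about (0.616, -0.122) and agrees with the top view to within 2 mm. I'll descend with 1.27 units of z.

Emit:
drive_tool:
  increments:
    - [[1,0.065,0.005,0.2,0],[1,0.065,0.005,0.5,0],[1,0.065,0.005,0.8,0],[1,0.065,0.005,0.8,0]]

```text
time_s: 3.52
tcp_pos: [0.6128, -0.12, 0.1032]
eef_rot: [179.9, 0.3, -14.1]
contact_force: [0.7, 0.3, 1.2]
gripper_width: 0.0876
gripper_force: 0.0
```

Run:
```python
from h import *
delta([.616,-.122,.049])
```

```text
t 3.525 tcp [ 0.6128 -0.12    0.1032] rot [179.9   0.3 -14.1] need units [0.033 0.009 0.451]
```

Emit:
drive_tool:
  increments:
    - [[1,0.03,0.008,0.15,0],[1,0.03,0.008,0.3,0],[1,0.03,0.008,0.45,0],[1,0.03,0.008,0.45,0]]
  squeeze: 20

```text
time_s: 4.03
tcp_pos: [0.6166, -0.124, 0.0497]
eef_rot: [179.9, 0.2, -14.2]
contact_force: [-0.0, 0.7, -0.0]
gripper_width: 0.0878
gripper_force: 0.0
```

Emit:
drive_tool:
  increments:
    - [[-1,0,0,0,0],[-1,0,0,0,0],[-1,0,0,0,0],[-1,0,0,0,0],[-1,0,0,0,0]]

```text
time_s: 4.65
tcp_pos: [0.618, -0.1239, 0.0517]
eef_rot: [-180.0, -0.0, -14.2]
contact_force: [-0.2, -0.2, -0.8]
gripper_width: 0.0434
gripper_force: 0.0
```

Emit:
drive_tool:
  increments:
    - [[-1,0,0,0,0],[-1,0,0,0,0],[-1,0,0,0,0],[-1,0,0,0,0]]

```text
time_s: 5.15
tcp_pos: [0.6178, -0.1239, 0.0514]
eef_rot: [-180.0, 0.0, -14.2]
contact_force: [-0.7, 1.0, -0.8]
gripper_width: 0.0196
gripper_force: 20.0
```

Emit:
drive_tool:
  increments:
    - [[-1,0,0,-0.2,0],[-1,0,0,-0.5,0],[-1,0,0,-0.8,0],[-1,0,0,-1,0],[-1,0,0,-1,0]]

```text
time_s: 5.78
tcp_pos: [0.6188, -0.1239, 0.1735]
eef_rot: [-179.9, -0.2, -14.2]
contact_force: [0.6, -0.7, -1.9]
gripper_width: 0.0194
gripper_force: 20.0
```

Run:
```python
from h import *
delta([.4853,.1813,.17])
```

```text
t 5.775 tcp [ 0.6188 -0.1239  0.1735] rot [-179.9   -0.2  -14.2] need units [-1.703 -2.193  0.025]
```

Emit:
drive_tool:
  increments:
    - [[-1,-0.3,-0.3,0,0],[-1,-0.6,-0.6,0,0],[-1,-0.9,-0.9,0,0],[-1,-0.9,-0.9,0,0]]

```text
time_s: 6.28
tcp_pos: [0.5374, 0.0093, 0.1704]
eef_rot: [180.0, 0.1, -14.0]
contact_force: [0.4, -0.3, -2.3]
gripper_width: 0.0197
gripper_force: 20.0
```

Emit:
drive_tool:
  increments:
    - [[-1,-0.3,-0.25,0,0],[-1,-0.6,-0.5,0,0],[-1,-0.8,-0.7,0,0],[-1,-0.8,-0.7,0,0]]

```text
time_s: 6.78
tcp_pos: [0.4662, 0.1131, 0.1707]
eef_rot: [180.0, 0.1, -14.1]
contact_force: [0.2, -0.4, -2.8]
gripper_width: 0.0194
gripper_force: 20.0
```

Run:
```python
from h import *
delta([.4853,.1813,.17])
m=camera_model('wrist');im=capture('wrist');cv2.imwrite('pics/w2.png',im[...,::-1])
for col in('red','blue','yellow'):
    for c,s in blobs(im,col,150): print(col,c,s,onz('wrist',c,.005,m).round(4),onz('wrist',c,.07,m).round(4))
```

```text
t 6.775 tcp [0.4662 0.1131 0.1707] rot [ 1.80e+02  1.00e-01 -1.41e+01] need units [ 0.017 -0.59   0.006]
red [241.6 216. ] [208, 183, 68, 67, 3528] [0.4862 0.1797 0.005 ] [0.4982 0.1617 0.07  ]
red [321.1 309. ] [299, 286, 45, 42, 1477] [0.3811 0.134  0.005 ] [0.415  0.1255 0.07  ]
blue [160. 215.] [134, 190, 53, 53, 2007] [0.5072 0.2557 0.005 ] [0.5148 0.2219 0.07  ]
blue [  4.6 463.2] [0, 445, 14, 35, 261] [0.1282 0.8858 0.005 ] [0.2147 0.7209 0.07  ]
```

View pics/w2.png

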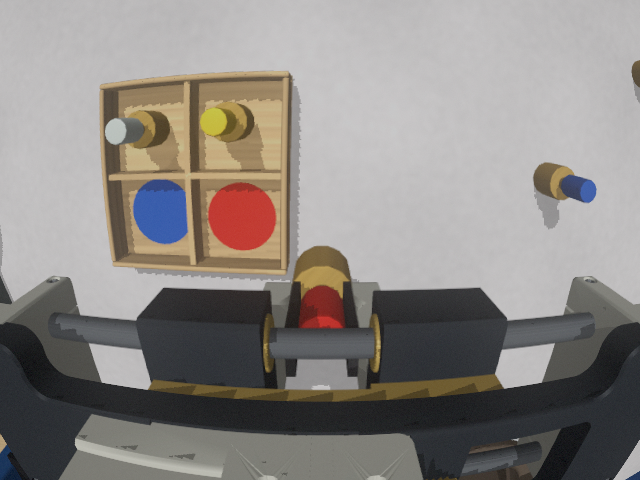

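The wrist view shows both cells clear. The red dot at (242,216) gives (0.486, 0.180), the blue dot at (160,215) gives about (0.510, 0.255), and the red weight hangs upright in the jaws.

Emit:
drive_tool:
  increments:
    - [[-1,0.01,-0.3,0,0],[-1,0.025,-0.58,0,0],[-1,0.025,-0.58,0.2,0],[-1,0.025,-0.58,0.5,0],[-1,0.025,-0.58,0.5,0]]

```text
time_s: 7.45
tcp_pos: [0.4858, 0.1767, 0.1086]
eef_rot: [179.7, 0.2, -14.3]
contact_force: [-0.9, -0.1, -1.5]
gripper_width: 0.0197
gripper_force: 20.0
```

Run:
```python
from h import *
delta([.486,.180,.0575])
```

```text
t 7.45 tcp [0.4858 0.1767 0.1086] rot [179.7   0.2 -14.3] need units [-0.003 -0.03   0.425]
```

Emit:
drive_tool:
  increments:
    - [[-1,0,-0.02,0.1,0],[-1,0,-0.02,0.2,0],[-1,0,-0.02,0.3,0],[-1,0,-0.02,0.36,0],[-1,0,-0.02,0.36,0]]

```text
time_s: 8.07
tcp_pos: [0.4875, 0.1811, 0.0678]
eef_rot: [179.9, 0.0, -14.2]
contact_force: [0.1, 1.1, -2.3]
gripper_width: 0.0192
gripper_force: 20.0
```

Emit:
drive_tool:
  increments:
    - [[-1,0,0,0.02,0],[-1,0,0,0.04,0],[-1,0,0,0.04,0],[-1,0,0,0.04,0]]

```text
time_s: 8.57
tcp_pos: [0.4879, 0.1814, 0.0637]
eef_rot: [-180.0, -0.0, -14.2]
contact_force: [0.1, -0.9, -1.8]
gripper_width: 0.0197
gripper_force: 20.0
```

Emit:
drive_tool:
  increments:
    - [[-1,0,0,0.02,0],[-1,0,0,0.04,0],[-1,0,0,0.052,0],[-1,0,0,0.052,0],[-1,0,0,0.052,0]]

```text
time_s: 9.2
tcp_pos: [0.4878, 0.1813, 0.0573]
eef_rot: [180.0, 0.0, -14.2]
contact_force: [-0.2, 0.3, -2.1]
gripper_width: 0.0197
gripper_force: 20.0
```

Emit:
drive_tool:
  increments:
    - [[-1,0,0,0.005,0],[-1,0,0,0.01,0],[-1,0,0,0.01,0]]

```text
time_s: 9.57
tcp_pos: [0.488, 0.1814, 0.0565]
eef_rot: [-180.0, -0.0, -14.2]
contact_force: [-1.0, -1.0, 3.3]
gripper_width: 0.0194
gripper_force: 20.0
```

Floor contact shows in the force, which rose from -2 N to +3.3 N. I'll release to half-open and rise.

Emit:
drive_tool:
  increments:
    - [[0,0,0,0,0],[0,0,0,0,0],[0,0,0,0,0],[0,0,0,0,0],[0,0,0,0,0]]

```text
time_s: 10.2
tcp_pos: [0.4878, 0.1813, 0.0561]
eef_rot: [180.0, 0.0, -14.2]
contact_force: [1.3, 0.0, -0.0]
gripper_width: 0.0439
gripper_force: 0.0
```

Emit:
drive_tool:
  increments:
    - [[0,0,0,-0.15,0],[0,0,0,-0.4,0],[0,0,0,-0.8,0],[0,0,0,-1,0],[0,0,0,-1,0]]

```text
time_s: 10.82
tcp_pos: [0.4888, 0.1821, 0.1783]
eef_rot: [-179.8, -0.2, -14.2]
contact_force: [-0.3, 0.1, -0.4]
gripper_width: 0.0436
gripper_force: 0.0
```

Run:
```python
from h import *
delta([.4545,-.1095,.17])
m=camera_model('wrist');im=capture('wrist')
for n,im in(('wrist',im),('top',capture('top'))):
  m=camera_model(n)
  for col in('red','blue'):
    for c,s in blobs(im,col,60): print(n,col,c,s,onz(n,c,.075,m).round(4),onz(n,c,.067,m).round(4),onz(n,c,.005,m).round(4))
```

```text
t 10.825 tcp [0.4888 0.1821 0.1783] rot [-179.8   -0.2  -14.2] need units [0.318 2.426 0.061]
wrist red [324.2 220.7] [290, 187, 69, 69, 2717] [0.5021 0.1749 0.075 ] [0.5001 0.1754 0.067 ] [0.4843 0.1789 0.005 ]
wrist blue [242.  218.2] [208, 193, 65, 54, 2024] [0.5181 0.23   0.075 ] [0.5166 0.2322 0.067 ] [0.5048 0.2495 0.005 ]
top red [469.   84.3] [444, 50, 86, 49, 298] [ 0.8416 -0.2429  0.075 ] [ 0.8457 -0.2452  0.067 ] [ 0.8771 -0.263   0.005 ]
top red [434.6 123.6] [416, 106, 42, 40, 475] [ 0.768 -0.182  0.075] [ 0.7713 -0.1837  0.067 ] [ 0.7972 -0.1969  0.005 ]
top red [241.  135.9] [234, 131, 15, 12, 109] [0.7393 0.1531 0.075 ] [0.7424 0.1547 0.067 ] [0.7661 0.1667 0.005 ]
top red [358.4 137.8] [348, 131, 22, 14, 186] [ 0.7397 -0.0505  0.075 ] [ 0.7428 -0.0509  0.067 ] [ 0.7665 -0.0542  0.005 ]
top blue [490.1  67.8] [448, 40, 86, 56, 4006] [ 0.8733 -0.2805  0.075 ] [ 0.8777 -0.2832  0.067 ] [ 0.9115 -0.3039  0.005 ]
top blue [337.9 132.1] [328, 126, 21, 13, 170] [ 0.7494 -0.0149  0.075 ] [ 0.7525 -0.015   0.067 ] [ 0.777  -0.0156  0.005 ]
top blue [391.  305.5] [386, 301, 11, 10, 98] [ 0.4535 -0.1075  0.075 ] [ 0.4538 -0.1084  0.067 ] [ 0.4559 -0.116   0.005 ]
```

Emit:
drive_tool:
  increments:
    - [[0.5,0.1,0.4,0,0],[1,0.2,0.8,0,0],[1,0.2,1,0,0],[1,0.2,1,0,0]]

```text
time_s: 11.42
tcp_pos: [0.4807, 0.0576, 0.1753]
eef_rot: [179.9, 0.1, -14.3]
contact_force: [-0.5, 0.3, -0.4]
gripper_width: 0.0782
gripper_force: 0.0
```

Emit:
drive_tool:
  increments:
    - [[1,0.05,0.4,0,0],[1,0.1,0.8,0,0],[1,0.1,1,0,0],[1,0.1,1,0,0]]

```text
time_s: 11.92
tcp_pos: [0.4635, -0.0608, 0.1756]
eef_rot: [180.0, 0.0, -14.3]
contact_force: [-0.1, 0.9, -0.2]
gripper_width: 0.0877
gripper_force: 0.0
```

Run:
```python
from h import *
delta([.4545,-.1095,.0495])
m=camera_model('wrist');im=capture('wrist');cv2.imwrite('pics/w3.png',im[...,::-1])
for c,s in blobs(im,'blue',60): print(c,s,onz('wrist',c,.067,m).round(4))
for c,s in blobs(im,'red',60): print(c,s,onz('wrist',c,.067,m).round(4))
```

```text
t 11.925 tcp [ 0.4635 -0.0608  0.1756] rot [180.    0.  -14.3] need units [0.028 0.412 1.051]
[ 37.1 249.8] [24, 228, 28, 46, 895] [0.5171 0.1933 0.067 ]
[  7.2 453.1] [0, 437, 22, 31, 239] [0.2346 0.5234 0.067 ]
[33.4  6.4] [26, 0, 17, 17, 151] [0.726  0.1264 0.067 ]
[ 93.7 252.6] [70, 229, 41, 54, 809] [0.4987 0.1265 0.067 ]
[ 64.  269.8] [47, 261, 31, 19, 351] [0.4918 0.1686 0.067 ]
```

View pics/w3.png

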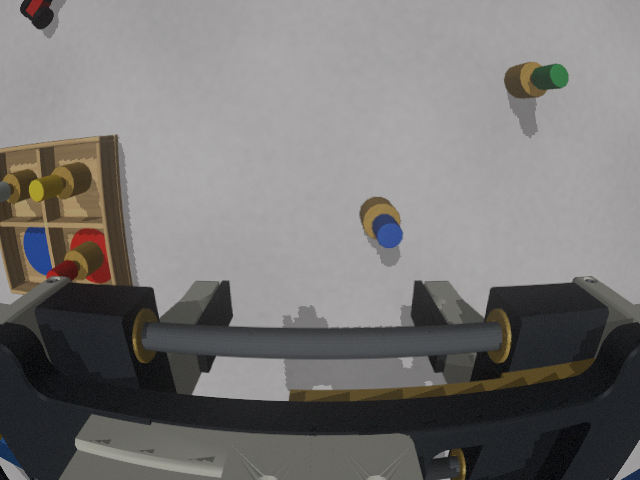

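The red weight stands upright in its cell at (75,265). The blue knob is at about (388,230), but the mask missed it, so I'll loosen the mask.

Run:
```python
from h import *
im=cv2.imread('pics/w3.png');h=cv2.cvtColor(im,cv2.COLOR_BGR2HSV);print(h[230,388])
k=cv2.inRange(h,(98,110,50),(128,255,255));k[:,:340]=0;k[:,440:]=0;k[270:]=0
y,x=np.nonzero(k);c=(x.mean(),y.mean());print(c,len(x),onz('wrist',c,.067).round(4))
```

```text
[111 161 147]
(np.float64(387.391495601173), np.float64(231.3035190615836)) 682 [ 0.4577 -0.1084  0.067 ]
```

Emit:
drive_tool:
  increments:
    - [[1,0.04,0.405,0,0],[1,0.04,0.405,0.2,0],[1,0.04,0.405,0.5,0],[1,0.04,0.405,0.6,0],[1,0.04,0.405,0.6,0]]

```text
time_s: 12.6
tcp_pos: [0.4566, -0.1079, 0.1037]
eef_rot: [179.9, 0.1, -14.1]
contact_force: [0.6, -0.3, 0.2]
gripper_width: 0.0877
gripper_force: 0.0
```

Run:
```python
from h import *
delta([.456,-.109,.0505])
```

```text
t 12.6 tcp [ 0.4566 -0.1079  0.1037] rot [ 1.799e+02  1.000e-01 -1.410e+01] need units [-0.002  0.01   0.443]
```

Emit:
drive_tool:
  increments:
    - [[1,0,0.005,0.15,0],[1,0,0.005,0.3,0],[1,0,0.005,0.43,0],[1,0,0.005,0.43,0]]

```text
time_s: 13.1
tcp_pos: [0.4568, -0.1087, 0.0528]
eef_rot: [180.0, 0.0, -14.2]
contact_force: [0.0, -0.3, -0.2]
gripper_width: 0.0876
gripper_force: 0.0
```

Emit:
drive_tool:
  increments:
    - [[-1,0,0,0,0],[-1,0,0,0,0],[-1,0,0,0,0],[-1,0,0,0,0],[-1,0,0,0,0]]

```text
time_s: 13.72
tcp_pos: [0.4564, -0.1091, 0.0526]
eef_rot: [-180.0, -0.0, -14.2]
contact_force: [-0.6, -0.0, -0.0]
gripper_width: 0.0432
gripper_force: 0.0
```

Emit:
drive_tool:
  increments:
    - [[-1,0,0,0,0],[-1,0,0,0,0],[-1,0,0,0,0],[-1,0,0,0,0]]

```text
time_s: 14.22
tcp_pos: [0.4563, -0.1091, 0.0524]
eef_rot: [180.0, 0.0, -14.2]
contact_force: [-0.1, 0.1, -1.3]
gripper_width: 0.0193
gripper_force: 20.0
```

Emit:
drive_tool:
  increments:
    - [[-1,0,0,-0.2,0],[-1,0,0,-0.5,0],[-1,0,0,-0.8,0],[-1,0,0,-1,0],[-1,0,0,-1,0]]

```text
time_s: 14.85
tcp_pos: [0.4573, -0.1089, 0.1739]
eef_rot: [-179.9, -0.2, -14.2]
contact_force: [-0.0, -0.6, -2.9]
gripper_width: 0.0197
gripper_force: 20.0
```

Run:
```python
from h import *
delta([.510,.255,.17])
```

```text
t 14.85 tcp [ 0.4573 -0.1089  0.1739] rot [-179.9   -0.2  -14.2] need units [-0.318 -3.048  0.036]
```

Emit:
drive_tool:
  increments:
    - [[-1,-0.05,-0.4,0,0],[-1,-0.1,-0.8,0,0],[-1,-0.1,-1,0,0],[-1,-0.1,-1,0,0]]

```text
time_s: 15.35
tcp_pos: [0.4738, 0.0115, 0.171]
eef_rot: [179.9, 0.1, -14.1]
contact_force: [-0.5, -0.1, -2.9]
gripper_width: 0.0198
gripper_force: 20.0
```

Emit:
drive_tool:
  increments:
    - [[-1,-0.1,-0.4,0,0],[-1,-0.2,-0.8,0,0],[-1,-0.2,-1,0,0],[-1,-0.2,-1,0,0]]

```text
time_s: 15.85
tcp_pos: [0.4804, 0.133, 0.1715]
eef_rot: [179.9, 0.1, -14.1]
contact_force: [-0.1, -0.7, -2.5]
gripper_width: 0.0196
gripper_force: 20.0
```

Emit:
drive_tool:
  increments:
    - [[-1,0,-0.4,0,0],[-1,0,-0.8,0,0],[-1,0,-1,0,0],[-1,0,-1,0,0]]

```text
time_s: 16.35
tcp_pos: [0.5099, 0.2488, 0.1715]
eef_rot: [179.9, 0.1, -14.2]
contact_force: [-0.6, -0.2, -2.1]
gripper_width: 0.0193
gripper_force: 20.0
```

Run:
```python
from h import *
delta([.510,.255,.0574])
im=capture('wrist');cv2.imwrite('pics/w4.png',im[...,::-1])
```

```text
t 16.35 tcp [0.5099 0.2488 0.1715] rot [ 1.799e+02  1.000e-01 -1.420e+01] need units [-0.011 -0.051  0.951]
```

View pics/w4.png

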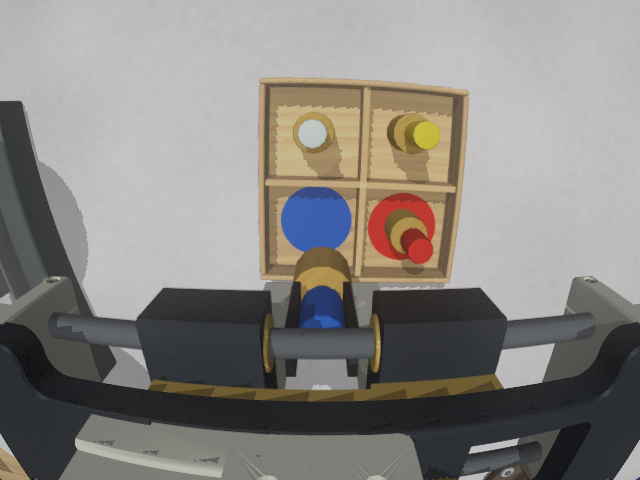

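The red weight stands centred on its dot at (402,227). The blue dot at (317,220) is clear, so I'll lower the blue weight.

Emit:
drive_tool:
  increments:
    - [[-1,-0.01,-0.045,0.2,0],[-1,-0.01,-0.045,0.4,0],[-1,-0.01,-0.045,0.6,0],[-1,-0.01,-0.045,0.75,0],[-1,-0.01,-0.045,0.75,0]]

```text
time_s: 17.02
tcp_pos: [0.5089, 0.252, 0.0813]
eef_rot: [179.8, 0.1, -14.3]
contact_force: [-0.5, -1.0, -1.8]
gripper_width: 0.019
gripper_force: 20.0
```

Emit:
drive_tool:
  increments:
    - [[-1,0,0,0.04,0],[-1,0,0,0.08,0],[-1,0,0,0.12,0],[-1,0,0,0.12,0],[-1,0,0,0.12,0]]

```text
time_s: 17.65
tcp_pos: [0.51, 0.2544, 0.0682]
eef_rot: [-180.0, -0.0, -14.2]
contact_force: [0.0, -0.4, -2.7]
gripper_width: 0.0195
gripper_force: 20.0
```

Emit:
drive_tool:
  increments:
    - [[-1,0,0,0.03,0],[-1,0,0,0.06,0],[-1,0,0,0.08,0],[-1,0,0,0.085,0],[-1,0,0,0.085,0]]

```text
time_s: 18.27
tcp_pos: [0.51, 0.2543, 0.0579]
eef_rot: [180.0, 0.0, -14.2]
contact_force: [0.4, -1.0, -1.7]
gripper_width: 0.0193
gripper_force: 20.0
```

Emit:
drive_tool:
  increments:
    - [[-1,0,0,0.005,0],[-1,0,0,0.005,0]]

```text
time_s: 18.52
tcp_pos: [0.5101, 0.2544, 0.0575]
eef_rot: [-180.0, -0.0, -14.2]
contact_force: [-1.4, 0.4, -0.9]
gripper_width: 0.0198
gripper_force: 20.0
```

Emit:
drive_tool:
  increments:
    - [[-1,0,0,0.005,0],[-1,0,0,0.005,0],[-1,0,0,0.005,0]]

```text
time_s: 18.9
tcp_pos: [0.5102, 0.2544, 0.0574]
eef_rot: [-180.0, -0.0, -14.2]
contact_force: [-1.4, -1.8, 5.9]
gripper_width: 0.0194
gripper_force: 20.0
```

Floor contact again, so I'll release, rise and check.

Emit:
drive_tool:
  increments:
    - [[0,0,0,0,0],[0,0,0,0,0],[0,0,0,0,0],[0,0,0,0,0],[0,0,0,0,0]]

```text
time_s: 19.52
tcp_pos: [0.51, 0.2543, 0.0566]
eef_rot: [180.0, 0.0, -14.2]
contact_force: [-0.3, 0.4, 0.5]
gripper_width: 0.0436
gripper_force: 0.0
```

Emit:
drive_tool:
  increments:
    - [[0,0,0,-0.15,0],[0,0,0,-0.4,0],[0,0,0,-0.8,0],[0,0,0,-1,0],[0,0,0,-1,0]]

```text
time_s: 20.15
tcp_pos: [0.5109, 0.2551, 0.179]
eef_rot: [-179.8, -0.1, -14.2]
contact_force: [1.1, 0.6, 0.0]
gripper_width: 0.0438
gripper_force: 0.0
```

Emit:
drive_tool:
  increments:
    - [[0,-0.2,-0.2,-0.3,0],[0,-0.4,-0.3,-0.5,0],[0,-0.5,-0.3,-0.5,0],[0,-0.5,-0.3,-0.5,0]]

```text
time_s: 20.65
tcp_pos: [0.4595, 0.3037, 0.2356]
eef_rot: [179.9, 0.1, -14.1]
contact_force: [0.5, -0.8, -0.2]
gripper_width: 0.0433
gripper_force: 0.0
```

Run:
```python
from h import *
print(r.get_state()['contact_force'])
a=capture('scene')[230:390,320:520];b=capture('wrist')
a=cv2.resize(a,(600,480))
cv2.imwrite('pics/end.png',np.hstack([cv2.resize(a,(400,320)),cv2.resize(b,(400,320))])[...,::-1])
```

```text
[ 0.50314388 -0.7668215  -0.15745587]
```

View pics/end.png

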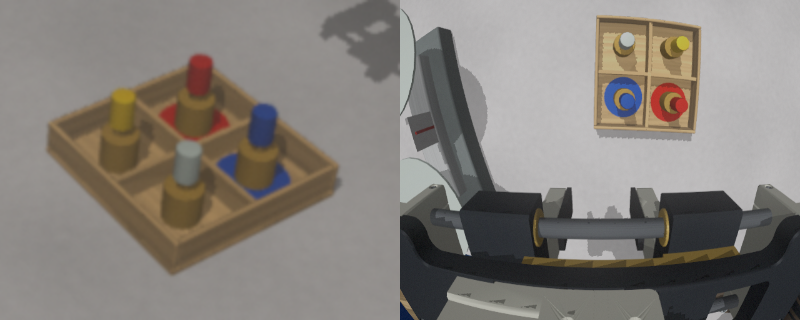

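Both views show the red and blue weights upright on their own dots, with the yellow and white weights still in place and the gripper clear.

```bash
python3 -c "
from plant import job
print(job.close_job())"
```

```text
the job is handed in; nothing more can be done
None
```

The red weight, then the blue, were lowered into their cells and released; both stood upright on their own dots in the last check at about 21 s, and the job is handed in (no verdict was returned).

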